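# Zero the scale of a coffee grinder on its coaxial knobs

### The arm

A 6-joint arm with a two-finger parallel gripper is mounted at the origin on a cart in front of the work surface, level with it; the furniture and walls round the work are solid. World frame = base frame: x ahead of the robot, y to its left, z up, the work surface at z = 0. Lengths are in m, angles in rad, forces in N, time in s.
With the tool pointing down it reaches from about 0.375 to 0.825 m from the base axis. Payload 5.5 kg.
Tool frame: the origin (TCP) lies midway between the tips of the shut fingers; the grasp point (between the pads) lies 19 mm behind it; z points along the fingers, y is the direction in which the jaws open and shut (so a half turn about z gives the same grasp; the last joint's range is limited). The gripper opens to 85 mm and grips with 20 to 120 N. Pads are 22 mm wide; open, the fingers measure 114 mm over their backs; the gripper's body (76 mm by 85 mm) begins 54 mm behind the grasp point. The pads swing forward as they close: fully open they stand 13 mm farther back than shut.
Start: joints at [1.248, 0.314, -0.047, 1.21, 0, 1.571], TCP at [0.19, 0.569, 0.231] pointing down, gripper open.
Joint ranges: [-2.67, 2.67], [-0.69, 1.73], [-1.03, 1.25], [-2.08, 2.16], [-1.42, 1.45], [-3.14, 3.14]. Speed limits (rad/s): [2.39, 2.39, 3.01, 3.14, 3.14, 3.14].

### API

Orientations are given as a 3x3 rotation matrix whose columns are the frame's x, y, z axes.
In Python, from workcell import bot, viewer gives the robot as it stands. The module is installed in compiled form; this text tells all that it offers.
- The arm moves only by the tool move_arm, never from a script. Its argument "steps" is a list of rows, each a list of 7 numbers: the shift along the tool's x, y, z in cm, then the turn, a rotation vector about the tool's x, y, z in degrees, then the gripper command: -1 is shut, 1 is fully open, values between are in proportion. In form: [[x, y, z, wx, wy, wz, claw], ...]. A call has 1 to 5 rows; each row is the pose to reach, as a shift and turn from the pose measured when the call began, along the tool's axes at that moment; what a row does not reach only later rows make up. A row lasts 1/12 s, in which the tool goes at most 41.7 mm and 7.16 degrees, less where a joint would pass 70% of its speed; a pose out of reach is approached as far as the arm can. A call with a gripper value outside its range is refused whole. The fingers move at their own pace and stop on an object; "force" is the grip in N (left out, the last holds). Time passes only in rows, so rows that repeat a pose let the fingers close. It gives the time, the measured TCP pose, the force and the opening at its end, in the units of the state.
- bot.get_state(): the state, without advancing time (a new reading comes with each control period).
- viewer.camera(name): name is "side" or "top" or "wrist"; returns a dict with "img" (400x640x3 uint8, blue, green, red), "fx", "fy", "cx", "cy" (pixels), "distortion" ([k1, k2, p1, p2, k3] as OpenCV has them; the pictures are not rectified), "rvec" (rotation vector, rad) and "tvec" (3), from world to camera coordinates, as OpenCV has them; the wrist camera has in their place "tool_from_camera" (4x4, takes a point from camera to tool coordinates, whose origin is the TCP and whose axes are the flange's). Camera axes: x right, y down, z forward; pixel columns grow to the right and rows downward; lengths in m; the calibration is good to about 2 mm. A picture is of the moment at which its call begins: read the wrist's pose just before it. There is no depth.
- bot.hand_in(): hands the job in, once; it reports no verdict.
Trained networks look in a picture, given as the dict that the camera call returned (one of the last four; its "shot" number tells which), for a name from the list of things; names that differ only in an ending like _2 or _b are one class to them, and where a whole thing is asked for, a point or a joint stands for the part that bears it (a point fixed in the world has none). Each returns a list of dicts, best first, with "score" (0 to 1); they miss things now and then, are a little off and sometimes report something else, mostly with a low value. They report only what shows in the picture. A call takes as long as a camera call.
- viewer.boxes_of(target, picture): "box" ([centre column, centre row, width, height] in pixels, round what is visible of it).
- viewer.pinpoint(target, picture): "uv" ([column, row] in pixels: a listed point, or the origin of a listed thing).
The state is a dict: "t": time; "joints": joint angles; "joint_velocities": joint speeds; "tau": joint torques, N m; "position": TCP position; "tool_rot": TCP orientation; "wrist_force": force on the tool from outside, world axes, zero at the start; "torque": the same for the moment, N m; "gripper_width": opening from 0.0 (shut) to 1.0 (fully open).
Only numpy, scipy, OpenCV 4.12 (cv2) and the standard library are available. Lean on these libraries where they do the work, as an engineer would, in place of code of your own. Each camera call takes 0.05 s, during which the arm holds its last target.

### The job

The coffee grinder has been cleaned and its scale no longer agrees with its burrs. Turn only the inner knob clockwise until you feel the burrs just touch, and stop at that first clear extra resistance without forcing it; then turn only the outer ring until its raised zero bar stands at the knob's pointer nose, leaving the knob at the touch. Let go, and leave the mug, jar, teaspoon and bowl where they are.

Things in the scene. Friction and masses are not known exactly. Their poses are not given: they have to be found in the camera images.
- grinder: White coffee grinder fixed to the worktop, 205 x 128 mm in plan; bean lid behind, catch cup in front. Origin on the worktop straight below the vertical dial axis; x to the machine's back, z up. The dial stands on the round burr housing (radius 47 mm), whose deck is at z 160 mm; nothing else on the machine is above the deck. The burrs are hidden inside.
- fine_knob: Inner knob: black skirt 35 mm wide carrying an upright bar grip 34 mm long, 14 mm thick, z 187 to 213 mm, to be pinched across its flats. Origin on the dial axis at z 184 mm; z up; bar along its own x, nose at the -x end. Clockwise from above (about -z) closes the burrs. Friction 0.06 N m; it stays where it is left. The burrs touch 0.5 to 1.5 rad clockwise of the start: unseen, different each time, to be felt.
- knob_grip (a point): Point on the dial axis inside the bar, z 200 mm, turns with the knob. Past the touch the torque on the knob rises by 2.0 N m per rad on top of the 0.06 N m friction (a spring inside; burr contact force = extra torque / 20 mm, so 1 N is 0.02 N m). Let go past the touch, the knob springs back to 0.03 rad past it or less and stays there. Above 10 N (0.20 N m extra, 0.10 rad past) the burrs are forced.
- scale_ring: Outer ring: aluminium, knurled, 60 mm wide, z 162 to 182 mm, concentric with the knob and below it, fine dark marks every 15 degrees on top. Origin on the dial axis at z 162 mm; z up; its zero bar lies along its own -x. Turns either way independently of the knob, friction 0.05 N m, stays where it is left. At the touch the zero bar is 0.5 to 1.6 rad clockwise of the nose.
- pointer_nose (a point): Tip of the small black nose that sticks out of the knob's skirt over the ring's top face, 23 mm from the dial axis, 185 mm above the worktop; the white line on the bar's top lies at the same end.
- zero_bar (a point): The zero bar: raised black bar, 9.5 x 5 mm, on the ring's top face, the only wide one; this point is 23 mm from the dial axis, 183.5 mm above the worktop.
- mug: Bystander: green and white mug with handle, 101 mm high, left of the grinder. Origin at its foot.
- bean_jar: Bystander: clear jar with a black lid, 63 mm wide, 94 mm high, right of the grinder. Origin at its foot.
- teaspoon: Bystander: steel teaspoon, 137 mm long, lying right of the grinder's foot.
- small_bowl: Bystander: white bowl, 150 mm wide, 67 mm high, further right. Origin at its foot.

How it is judged:
On the way:
1. the burrs have been brought to a touch (over 1 N between knob and burr seat) with the scale ring not yet turned (zero bar within 4 mm of its start) (contact force between fine_knob and grinder above 1 N and distance of zero_bar from where it was at the start of the episode below 0.004 m), for 0.2 s.
At the end, for the whole second after the job is handed in: The burrs still touch (over 0.5 N between knob and burr seat, never over 10 N), the zero bar stands at the pointer nose within 3 mm (7.5 degrees, half a scale division), and knob and ring are at rest (contact force between fine_knob and grinder above 0.5 N and horizontal distance between zero_bar and pointer_nose below 0.003 m and angular speed of each of fine_knob, scale_ring below 0.05 rad/s).
It fails at once if the burrs are forced together with more than 10 N (contact force between fine_knob and grinder above 10 N).
It fails at once if a bystander (mug, jar, teaspoon, bowl) is pushed more than 30 mm (distance of any of mug, bean_jar, teaspoon, small_bowl from where it was at the start of the episode above 0.03 m).
It also fails if it takes over 72 s, if anything falls off the work surface, if the arm or the gripper's body presses on something with over 40 N, if the wrist force passes 120 N, or if a joint passes its speed limit or range.

## Working session

There is one attempt and no reset: what is moved stays moved. The work goes in short steps, Python scripts to look and compute and a tool call to move; the robot and the scene stay as the last step left them, time stands still between calls to the robot, and variables do not carry over. Pictures are saved under pics/ and viewed, and the job is handed in when it is done.

Besides the shell and the picture viewer there is one more tool, called as name(argument=value, ...) on one line, values as JSON. move_arm: Moves the arm, as the interface text tells. Its arguments: {"type":"object","properties":{"steps":{"type":"array"},"force":{"type":"number"}},"required":["steps"]}

```bash
mkdir -p pics
cat > h.py <<'E'
import numpy as np, cv2
from workcell import bot, viewer
def shot(n,tag=None):
    s=bot.get_state(); p=viewer.camera(n)
    if tag: cv2.imwrite(f'pics/{tag}.png',p['img'])
    return s,p
def cam(s,p):
    K=np.array([[p['fx'],0,p['cx']],[0,p['fy'],p['cy']],[0,0,1]])
    D=np.array(p['distortion'])
    if 'tool_from_camera' in p:
        T=np.eye(4);T[:3,:3]=s['tool_rot'];T[:3,3]=s['position']
        W=T@np.array(p['tool_from_camera']); R=W[:3,:3];c=W[:3,3]
    else:
        Rm=cv2.Rodrigues(np.array(p['rvec'],float))[0];R=Rm.T;c=-R@np.array(p['tvec'],float).ravel()
    return K,D,R,c
def ray(s,p,uv):
    K,D,R,c=cam(s,p)
    x=cv2.undistortPoints(np.array([[uv]],float),K,D)[0,0]
    d=R@np.array([x[0],x[1],1]);return c,d/np.linalg.norm(d)
def atz(s,p,uv,z):
    c,d=ray(s,p,uv);return c+d*(z-c[2])/d[2]
def tri(rs):
    A=np.zeros((3,3));b=np.zeros(3)
    for c,d in rs:
        P=np.eye(3)-np.outer(d,d);A+=P;b+=P@c
    x=np.linalg.solve(A,b);return x,[np.linalg.norm((np.eye(3)-np.outer(d,d))@(x-c)) for c,d in rs]
def proj(s,p,X):
    K,D,R,c=cam(s,p)
    rv=cv2.Rodrigues(R.T)[0];return cv2.projectPoints(np.array([X],float),rv,-R.T@c,K,D)[0][0,0]
E
python3 - <<'E'
from h import *
np.set_printoptions(precision=4,suppress=True)
S={}
for n in ['side','top','wrist']:
    S[n]=shot(n,n+'0')
print({k:np.round(v,3) for k,v in S['top'][0].items()})
for t in ['fine_knob','knob_grip','scale_ring','pointer_nose','zero_bar','grinder','mug','bean_jar']:
    rs=[]
    for n in S:
        r=viewer.pinpoint(t,S[n][1])
        if r:
            print(t,n,r[0]['uv'],round(r[0]['score'],2))
            if r[0]['score']>.4: rs.append(ray(*S[n],r[0]['uv']))
    if len(rs)>1: print('  ',*tri(rs))
E
```

```text
{'t': np.float64(0.05), 'joints': array([ 1.248,  0.314, -0.048,  1.21 ,  0.   ,  1.571]), 'joint_velocities': array([ 0.003, -0.001, -0.001, -0.002,  0.001, -0.001]), 'tau': array([  0.002, -54.125,  34.088,   0.012,   0.   ,   0.   ]), 'position': array([0.19 , 0.568, 0.23 ]), 'tool_rot': array([[-0.948,  0.317, -0.001],
       [ 0.317,  0.948, -0.002],
       [ 0.   , -0.002, -1.   ]]), 'wrist_force': array([-0.369, -0.16 , -0.421]), 'torque': array([0.019, 0.014, 0.025]), 'gripper_width': np.float64(0.998)}
fine_knob side [300.2, 188.5] 0.48
fine_knob top [295.9, 215.1] 0.45
   [0.4769 0.1167 0.1833] [np.float64(0.0008068661619252107), np.float64(0.0008068661619252428)]
knob_grip side [300.8, 183.7] 0.62
scale_ring side [299.9, 194.8] 0.69
scale_ring top [295.5, 218.1] 0.76
   [0.4744 0.1186 0.1637] [np.float64(0.00037957333039917966), np.float64(0.0003795733303992952)]
pointer_nose side [299.7, 267.7] 0.61
pointer_nose top [294.9, 221.1] 0.71
   [ 0.4873  0.134  -0.0747] [np.float64(0.019492001227808108), np.float64(0.019492001227808208)]
zero_bar side [303.6, 186.3] 0.78
zero_bar top [285.3, 212.9] 0.79
   [0.4836 0.1424 0.18  ] [np.float64(0.0017706056759599284), np.float64(0.0017706056759599742)]
grinder top [298.9, 226.1] 0.77
mug side [297.8, 227.2] 0.54
mug top [240.5, 226.0] 0.87
   [ 0.4668  0.2811 -0.0108] [np.float64(0.005295188895165321), np.float64(0.005295188895165342)]
bean_jar side [338.7, 275.6] 0.77
bean_jar top [352.0, 195.7] 0.77
   [ 0.5772 -0.0226 -0.013 ] [np.float64(0.0022842007419983843), np.float64(0.0022842007419984576)]
```

Run:
```python
import cv2
t=cv2.imread('pics/top0.png');s=cv2.imread('pics/side0.png')
a=cv2.resize(t[165:265,220:380],(800,500),interpolation=cv2.INTER_CUBIC)
cv2.imwrite('pics/top0c.png',a)
```

```text
(no output)
```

View pics/top0c.png

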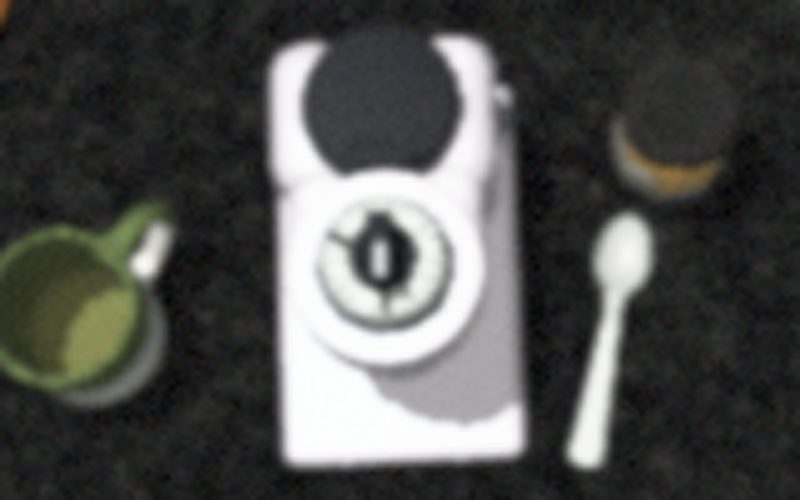

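View pics/side0.png

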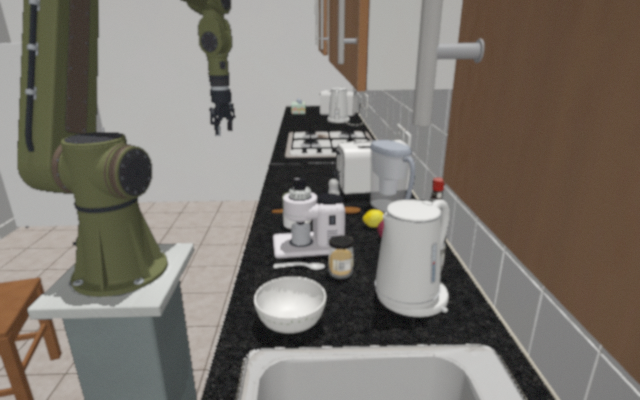

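View pics/top0.png

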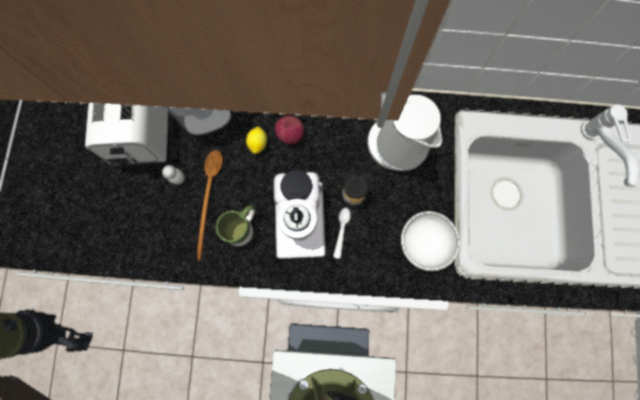

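The side view shows the grinder at about (300, 200), clear of the arm. In the top crop the nose is at about 6 o'clock and the zero bar at about 10 o'clock. I'll move the wrist above the dial.

move_arm(steps=[[-8,-6.5,-4,0,0,-4,1],[-16,-13,-8,0,0,-8,1],[-24,-19.5,-9,0,0,-12,1],[-32,-26,-9,0,0,-16,1],[-40,-32.5,-9,0,0,-18,1]])

```text
t: 1.77
position: [0.2985, 0.3986, 0.2847]
tool_rot: [[-1.0, 0.004, 0.001], [0.004, 1.0, 0.001], [-0.001, 0.001, -1.0]]
wrist_force: [1.0, -0.3, 0.1]
gripper_width: 1.001
```

Run:
```python
from h import *
s=bot.get_state();print(s['t'],s['position'],s['tool_rot'],s['joints'])
d=np.array([.475,.118,.32])-s['position'];print(np.array(s['tool_rot']).T@d)
```

```text
1.7667 [0.29852761 0.39858214 0.28472959] [[-0.99998947  0.00447407  0.001019  ]
 [ 0.00447526  0.99998929  0.00117572]
 [-0.00101373  0.00118027 -0.99999879]] [ 9.28025956e-01  1.02357287e-01 -1.88653655e-01  1.27823349e+00
 -1.10898873e-04  9.32500551e-01]
[-0.17776197 -0.27974796 -0.03542043]
```

move_arm(steps=[[-4,-6,-2,0,0,0,1],[-7,-11,-3.5,0,0,0,1],[-10,-16,-3.5,0,0,0,1],[-13,-21,-3.5,0,0,0,1],[-15,-26,-3.5,0,0,0,1]])

```text
t: 2.18
position: [0.404, 0.2225, 0.3165]
tool_rot: [[-1.0, 0.004, 0.003], [0.004, 1.0, 0.002], [-0.003, 0.002, -1.0]]
wrist_force: [1.3, 0.3, 0.7]
gripper_width: 0.997
```

move_arm(steps=[[-2,-4,0,0,0,0,1],[-4,-8,0,0,0,0,1],[-5,-8,0,0,0,0,1],[-5,-8,0,0,0,0,1]])

```text
t: 2.52
position: [0.4558, 0.14, 0.3164]
tool_rot: [[-1.0, 0.009, 0.004], [0.009, 1.0, 0.002], [-0.004, 0.002, -1.0]]
wrist_force: [-0.3, 0.6, -0.2]
gripper_width: 1.0
```

Run:
```python
from h import *
s,p=shot('wrist','w1')
print(s['t'],s['position'],s['joints'][5]); print(np.round(p['tool_from_camera'],3))
for t in ['fine_knob','knob_grip','scale_ring','pointer_nose','zero_bar']:
    for r in viewer.pinpoint(t,p)[:2]: print(t,r['uv'],round(r['score'],2),atz(s,p,r['uv'],.185))
```

```text
2.5167 [0.45575309 0.13999687 0.31644957] 0.30689142661671986
[[-0.001 -0.954 -0.3    0.077]
 [ 1.    -0.001 -0.001 -0.002]
 [ 0.    -0.3    0.954 -0.141]
 [ 0.     0.     0.     1.   ]]
fine_knob [286.4, 205.3] 0.64 [0.47069938 0.11013773 0.185     ]
fine_knob [301.5, 161.9] 0.4 [0.43493052 0.12340961 0.185     ]
knob_grip [287.7, 216.4] 0.71 [0.48035064 0.11081837 0.185     ]
pointer_nose [286.0, 181.4] 0.82 [0.4505863  0.11062491 0.185     ]
zero_bar [286.3, 208.2] 0.21 [0.47319799 0.10995522 0.185     ]
```

View pics/w1.png

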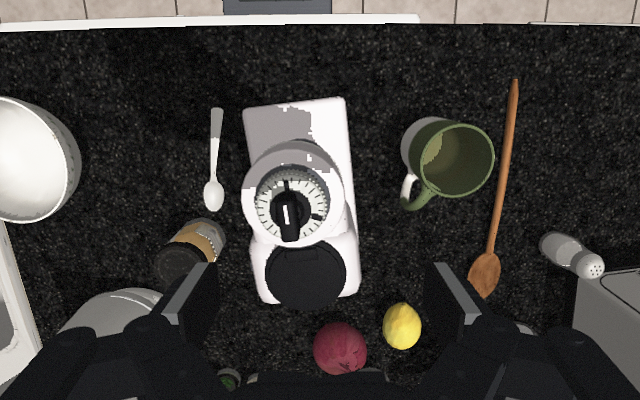

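The wrist view has the dial at about (290, 205), with the nose up at (286, 181), toward the robot, and the zero bar at (317, 216). I'll centre over it and take a second view.

move_arm(steps=[[-1.7,-3.0,2,0,0,0,1],[-1.7,-3.0,5,0,0,0,1],[-1.7,-3.0,5,0,0,0,1],[-1.7,-3.0,5,0,0,0,1]])

```text
t: 3.15
position: [0.4683, 0.1141, 0.2655]
tool_rot: [[-1.0, 0.001, -0.001], [0.001, 1.0, 0.002], [0.001, 0.002, -1.0]]
wrist_force: [0.9, -0.2, 1.1]
gripper_width: 1.002
```

Run:
```python
from h import *
s,p=shot('wrist','w2')
print(s['t'],s['position'],s['joints'][5])
for t in ['fine_knob','knob_grip','scale_ring','pointer_nose','zero_bar']:
    for r in viewer.pinpoint(t,p)[:2]: print(t,r['uv'],round(r['score'],2),atz(s,p,r['uv'],{'knob_grip':.2,'scale_ring':.162}.get(t,.184)))
c=proj(s,p,[.473,.110,.185]);print(c)
i=p['img'];u,v=map(int,c);cv2.imwrite('pics/w2c.png',cv2.resize(i[max(v-75,0):v+75,u-100:u+100],(800,600),interpolation=cv2.INTER_CUBIC))
```

```text
3.15 [0.46832012 0.11412682 0.26550368] 0.2383106196423967
fine_knob [319.6, 214.7] 0.62 [0.47288344 0.11155899 0.184     ]
knob_grip [324.1, 225.7] 0.71 [0.47443212 0.11441472 0.2       ]
scale_ring [319.3, 210.7] 0.64 [0.47775489 0.11128275 0.162     ]
pointer_nose [317.5, 182.7] 0.9 [0.4507014  0.11025684 0.184     ]
pointer_nose [324.4, 225.0] 0.7 [0.4803069  0.11478695 0.184     ]
zero_bar [350.7, 227.9] 0.67 [0.48247192 0.13265509 0.184     ]
zero_bar [325.0, 227.9] 0.49 [0.48242141 0.11519665 0.184     ]
[317.2647216  215.38114455]
```

View pics/w2c.png

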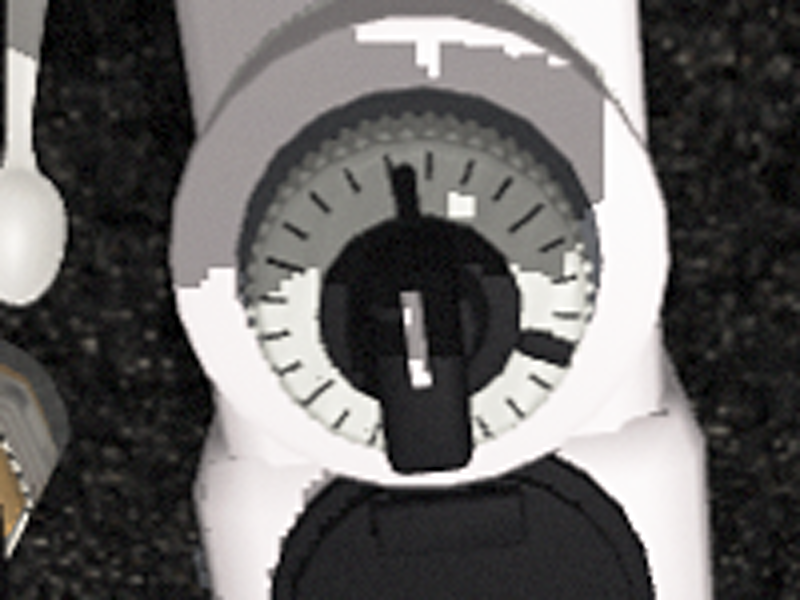

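The close view shows the nose at crop (403, 170), the zero bar at (545, 347) and the bar tilted about 6°. I put the axis at about (0.474, 0.1125). Next I'll descend around the bar.

move_arm(steps=[[-0.6,-0.16,2,0,0,-6,0],[-0.6,-0.16,4,0,0,-6,0],[-0.6,-0.16,4.3,0,0,-6,0],[-0.6,-0.16,4.3,0,0,-6,0]])

```text
t: 3.78
position: [0.4759, 0.1127, 0.2243]
tool_rot: [[-0.995, -0.103, 0.003], [-0.103, 0.995, 0.002], [-0.003, 0.002, -1.0]]
wrist_force: [0.7, 0.6, 0.3]
gripper_width: 0.504
```

Run:
```python
from h import *
s,p=shot('wrist','w3')
print(s['t'],s['position'],s['tool_rot'],s['joints'][5],s['wrist_force'],s['torque'],s['gripper_width'])
for t in ['fine_knob','knob_grip','scale_ring','pointer_nose','zero_bar']:
    for r in viewer.pinpoint(t,p)[:2]: print(t,r['uv'],round(r['score'],2),atz(s,p,r['uv'],{'knob_grip':.2,'scale_ring':.162}.get(t,.184)))
```

```text
3.7833 [0.47592486 0.11271953 0.22427033] [[-0.99464814 -0.10328817  0.00257359]
 [-0.10328183  0.99464903  0.00248543]
 [-0.00281653  0.00220632 -0.9999936 ]] 0.1278532876510547 [0.72933638 0.63418329 0.34596929] [-0.0258101   0.00667359 -0.01182826] 0.5035411654169248
fine_knob [322.7, 227.5] 0.71 [0.47309516 0.11168416 0.184     ]
knob_grip [325.5, 241.2] 0.97 [0.47395223 0.11310188 0.2       ]
pointer_nose [325.8, 190.4] 0.92 [0.45167045 0.11111965 0.184     ]
zero_bar [361.7, 245.9] 0.78 [0.4819894  0.13470269 0.184     ]
```

View pics/w3.png

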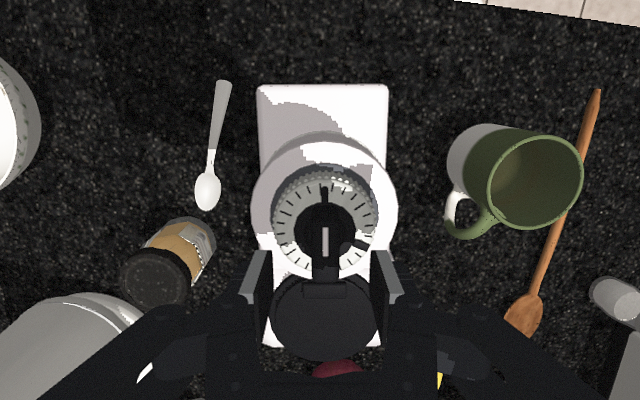

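The knob and the tool line up, with nose and white line near column 325 and jaws on either side. Now I'll descend and pinch.

move_arm(steps=[[0.15,0.05,1.5,0,0,0,0],[0.15,0.05,3.2,0,0,0,0],[0.15,0.05,3.2,0,0,0,0],[0.15,0.05,3.2,0,0,0,0]], force=25)

```text
t: 4.42
position: [0.4755, 0.1133, 0.1938]
tool_rot: [[-0.995, -0.103, 0.005], [-0.103, 0.995, 0.003], [-0.005, 0.002, -1.0]]
wrist_force: [0.4, -0.3, -0.2]
gripper_width: 0.499
```

move_arm(steps=[[0,0,0,0,0,0,-0.4],[0,0,0,0,0,0,-1],[0,0,0,0,0,0,-1],[0,0,0,0,0,0,-1]], force=25)

```text
t: 4.75
position: [0.4761, 0.1146, 0.1951]
tool_rot: [[-0.995, -0.104, 0.007], [-0.104, 0.995, 0.006], [-0.007, 0.005, -1.0]]
wrist_force: [-2.0, 5.1, 4.6]
gripper_width: 0.156
```

```bash
cat > st.py <<'E'
from h import *
s=bot.get_state();R=np.array(s['tool_rot'])
print('t',round(s['t'],2),'pos',np.round(s['position'],4),'yaw',round(np.degrees(np.arctan2(-R[0,1],R[1,1])),2),'F',np.round(s['wrist_force'],2),'T',np.round(s['torque'],3),'w',round(s['gripper_width']*85,1),'j6',round(s['joints'][5],3),'tau6',np.round(s['tau'][5],3))
E
python3 st.py
```

```text
t 4.75 pos [0.4761 0.1146 0.1951] yaw 5.97 F [-1.96  5.06  4.63] T [0.942 0.426 0.008] w 13.3 j6 0.129 tau6 0.021
```

move_arm(steps=[[0,0.05,0,0,0,2,-1],[0,0.05,0,0,0,4,-1],[0,0.05,0,0,0,6,-1],[0,0.05,0,0,0,8,-1]])

```text
t: 5.08
position: [0.4761, 0.1146, 0.1952]
tool_rot: [[-0.999, 0.037, 0.007], [0.037, 0.999, 0.005], [-0.006, 0.005, -1.0]]
wrist_force: [0.3, -0.3, -2.3]
gripper_width: 0.154
```

```bash
python3 st.py; sleep 0; python3 st.py
```

```text
t 5.08 pos [0.4761 0.1146 0.1952] yaw -2.12 F [ 0.35 -0.28 -2.32] T [-0.247 -0.022  0.039] w 13.1 j6 0.271 tau6 -0.372
t 5.08 pos [0.4761 0.1146 0.1952] yaw -2.12 F [ 0.35 -0.28 -2.32] T [-0.247 -0.022  0.039] w 13.1 j6 0.271 tau6 -0.372
```

move_arm(steps=[[0,0,0,0,0,2,-1],[0,0,0,0,0,4,-1],[0,0,0,0,0,6,-1],[0,0,0,0,0,8,-1]])

```text
t: 5.42
position: [0.4761, 0.1144, 0.1952]
tool_rot: [[-0.984, 0.177, 0.007], [0.177, 0.984, 0.004], [-0.006, 0.005, -1.0]]
wrist_force: [-0.5, 1.3, -2.1]
gripper_width: 0.156
```

```bash
python3 st.py
```

```text
t 5.42 pos [0.4761 0.1144 0.1952] yaw -10.22 F [-0.46  1.28 -2.08] T [ 0.056 -0.022  0.119] w 13.2 j6 0.412 tau6 -0.373
```

move_arm(steps=[[0,0,0,0,0,2,-1],[0,0,0,0,0,4,-1],[0,0,0,0,0,6,-1]])

```text
t: 5.67
position: [0.476, 0.1143, 0.1952]
tool_rot: [[-0.96, 0.281, 0.006], [0.281, 0.96, 0.004], [-0.005, 0.005, -1.0]]
wrist_force: [0.7, 1.4, -2.6]
gripper_width: 0.158
```

```bash
python3 st.py
```

```text
t 5.67 pos [0.476  0.1143 0.1952] yaw -16.3 F [ 0.74  1.42 -2.63] T [0.009 0.002 0.027] w 13.4 j6 0.519 tau6 -0.372
```

move_arm(steps=[[0,0,0,0,0,1.5,-1],[0,0,0,0,0,3,-1]])

```text
t: 5.83
position: [0.476, 0.1143, 0.1952]
tool_rot: [[-0.943, 0.332, 0.006], [0.332, 0.943, 0.003], [-0.005, 0.005, -1.0]]
wrist_force: [-0.5, 1.8, -2.6]
gripper_width: 0.157
```

```bash
python3 st.py
```

```text
t 5.83 pos [0.476  0.1143 0.1952] yaw -19.37 F [-0.46  1.79 -2.62] T [ 0.077 -0.011  0.059] w 13.3 j6 0.572 tau6 -0.242
```

move_arm(steps=[[0,0,0,0,0,1.2,-1],[0,0,0,0,0,2.4,-1]])

```text
t: 6.0
position: [0.476, 0.1143, 0.1952]
tool_rot: [[-0.928, 0.372, 0.006], [0.372, 0.928, 0.003], [-0.004, 0.005, -1.0]]
wrist_force: [0.3, 1.4, -2.5]
gripper_width: 0.158
```

```bash
python3 st.py
```

```text
t 6.0 pos [0.476  0.1143 0.1952] yaw -21.84 F [ 0.31  1.45 -2.49] T [0.051 0.046 0.03 ] w 13.4 j6 0.616 tau6 -0.186
```

move_arm(steps=[[0,0,0,0,0,1.2,-1],[0,0,0,0,0,2.4,-1]])

```text
t: 6.17
position: [0.476, 0.1142, 0.1952]
tool_rot: [[-0.911, 0.412, 0.006], [0.412, 0.911, 0.003], [-0.004, 0.005, -1.0]]
wrist_force: [0.4, 1.7, -3.2]
gripper_width: 0.157
```

```bash
python3 st.py
```

```text
t 6.17 pos [0.476  0.1142 0.1952] yaw -24.35 F [ 0.41  1.7  -3.16] T [ 0.063 -0.037  0.078] w 13.3 j6 0.659 tau6 -0.193
```

move_arm(steps=[[0,0,0,0,0,1.2,-1],[0,0,0,0,0,2.4,-1]])

```text
t: 6.33
position: [0.476, 0.1142, 0.1952]
tool_rot: [[-0.892, 0.452, 0.006], [0.452, 0.892, 0.003], [-0.004, 0.005, -1.0]]
wrist_force: [0.3, 1.6, -2.5]
gripper_width: 0.155
```

```bash
python3 st.py
```

```text
t 6.33 pos [0.476  0.1142 0.1952] yaw -26.86 F [ 0.32  1.62 -2.51] T [0.054 0.02  0.063] w 13.2 j6 0.703 tau6 -0.187
```

move_arm(steps=[[0,0,0,0,0,1.2,-1],[0,0,0,0,0,2.4,-1]])

```text
t: 6.5
position: [0.4759, 0.1142, 0.1952]
tool_rot: [[-0.871, 0.491, 0.006], [0.491, 0.871, 0.003], [-0.004, 0.006, -1.0]]
wrist_force: [0.5, 2.1, -2.4]
gripper_width: 0.157
```

```bash
python3 st.py
```

```text
t 6.5 pos [0.4759 0.1142 0.1952] yaw -29.39 F [ 0.53  2.1  -2.36] T [ 0.047 -0.004  0.095] w 13.3 j6 0.747 tau6 -0.184
```

move_arm(steps=[[0,0,0,0,0,1.2,-1],[0,0,0,0,0,2.4,-1]])

```text
t: 6.67
position: [0.4759, 0.1141, 0.1952]
tool_rot: [[-0.849, 0.529, 0.006], [0.529, 0.849, 0.003], [-0.004, 0.006, -1.0]]
wrist_force: [0.0, 1.0, -2.6]
gripper_width: 0.156
```

```bash
python3 st.py
```

```text
t 6.67 pos [0.4759 0.1141 0.1952] yaw -31.92 F [ 0.03  1.02 -2.63] T [ 0.014 -0.004  0.047] w 13.3 j6 0.791 tau6 -0.182
```

move_arm(steps=[[0,0,0,0,0,1.2,-1],[0,0,0,0,0,2.4,-1]])

```text
t: 6.83
position: [0.4759, 0.1141, 0.1952]
tool_rot: [[-0.825, 0.566, 0.006], [0.566, 0.825, 0.003], [-0.003, 0.006, -1.0]]
wrist_force: [-0.4, 2.4, -2.3]
gripper_width: 0.157
```

```bash
python3 st.py
```

```text
t 6.83 pos [0.4759 0.1141 0.1952] yaw -34.44 F [-0.42  2.39 -2.32] T [0.108 0.04  0.049] w 13.4 j6 0.836 tau6 -0.182
```

move_arm(steps=[[0,0,0,0,0,1.2,-1],[0,0,0,0,0,2.4,-1]])

```text
t: 7.0
position: [0.4759, 0.1141, 0.1952]
tool_rot: [[-0.799, 0.601, 0.006], [0.601, 0.799, 0.003], [-0.003, 0.006, -1.0]]
wrist_force: [-0.2, 1.2, -1.5]
gripper_width: 0.155
```

```bash
python3 st.py
```

```text
t 7.0 pos [0.4759 0.1141 0.1952] yaw -36.97 F [-0.18  1.21 -1.49] T [-0.01   0.026  0.132] w 13.2 j6 0.88 tau6 -0.181
```

```bash
cat > av.py <<'E'
from h import *
a=[]
for i in range(8):
    s=bot.get_state(); a.append([*s['torque'],s['tau'][5],s['joint_velocities'][5]]); viewer.camera('side')
a=np.array(a);R=np.array(s['tool_rot']);print(round(s['t'],2),'yaw',round(np.degrees(np.arctan2(-R[0,1],R[1,1])),2),'Tz',np.round(a[:,2],3),'mean',a[:,2].mean().round(3),'tau6',np.round(a[:,3],3))
E
python3 av.py
```

```text
7.35 yaw -36.85 Tz [ 0.132 -0.036 -0.035 -0.079 -0.007 -0.016 -0.053 -0.065] mean -0.02 tau6 [-0.181  0.03   0.105  0.    -0.04  -0.054 -0.058 -0.059]
```

move_arm(steps=[[0,0,0,0,0,1.2,-1],[0,0,0,0,0,2.4,-1]])

```text
t: 7.57
position: [0.4758, 0.1141, 0.1952]
tool_rot: [[-0.773, 0.634, 0.006], [0.634, 0.773, 0.003], [-0.003, 0.006, -1.0]]
wrist_force: [0.2, 1.8, -1.8]
gripper_width: 0.156
```

```bash
python3 st.py
```

```text
t 7.57 pos [0.4758 0.1141 0.1952] yaw -39.35 F [ 0.23  1.82 -1.79] T [-0.014  0.1    0.095] w 13.3 j6 0.921 tau6 -0.244
```

move_arm(steps=[[0,0,0,0,0,1.2,-1],[0,0,0,0,0,2.4,-1]])

```text
t: 7.73
position: [0.4758, 0.114, 0.1952]
tool_rot: [[-0.745, 0.668, 0.006], [0.668, 0.745, 0.003], [-0.003, 0.006, -1.0]]
wrist_force: [1.0, 0.6, -2.1]
gripper_width: 0.159
```

```bash
python3 st.py
```

```text
t 7.73 pos [0.4758 0.114  0.1952] yaw -41.88 F [ 0.97  0.57 -2.1 ] T [-0.034  0.127  0.125] w 13.5 j6 0.965 tau6 -0.185
```

```bash
python3 av.py
```

```text
8.08 yaw -41.76 Tz [ 0.125  0.004 -0.051 -0.063 -0.041 -0.012 -0.084 -0.1  ] mean -0.028 tau6 [-0.185  0.027  0.105  0.    -0.04  -0.053 -0.057 -0.059]
```

move_arm(steps=[[0,0,0,0,0,1.2,-1],[0,0,0,0,0,2.4,-1]])

```text
t: 8.3
position: [0.4758, 0.114, 0.1952]
tool_rot: [[-0.716, 0.698, 0.006], [0.698, 0.716, 0.003], [-0.002, 0.006, -1.0]]
wrist_force: [0.3, 1.7, -1.9]
gripper_width: 0.161
```

```bash
python3 st.py
```

```text
t 8.3 pos [0.4758 0.114  0.1952] yaw -44.26 F [ 0.28  1.68 -1.92] T [-0.044  0.154  0.045] w 13.7 j6 1.007 tau6 -0.244
```

move_arm(steps=[[0,0,0,0,0,1.2,-1],[0,0,0,0,0,2.4,-1]])

```text
t: 8.47
position: [0.4758, 0.114, 0.1952]
tool_rot: [[-0.685, 0.729, 0.006], [0.729, 0.685, 0.003], [-0.002, 0.006, -1.0]]
wrist_force: [-0.3, 0.6, -1.8]
gripper_width: 0.153
```

```bash
python3 av.py
```

```text
8.82 yaw -46.66 Tz [ 0.023 -0.041 -0.046 -0.091 -0.073 -0.053 -0.089 -0.09 ] mean -0.058 tau6 [-0.185  0.028  0.105  0.001 -0.04  -0.053 -0.057 -0.058]
```

move_arm(steps=[[0,0,0,0,0,1.2,-1],[0,0,0,0,0,2.4,-1]])

```text
t: 9.03
position: [0.4758, 0.114, 0.1952]
tool_rot: [[-0.654, 0.757, 0.006], [0.757, 0.654, 0.003], [-0.002, 0.006, -1.0]]
wrist_force: [-1.2, 0.2, -2.4]
gripper_width: 0.159
```

```bash
python3 st.py
```

```text
t 9.03 pos [0.4758 0.114  0.1952] yaw -49.17 F [-1.18  0.2  -2.38] T [-0.092  0.224  0.06 ] w 13.5 j6 1.093 tau6 -0.243
```

move_arm(steps=[[0,0,0,0,0,1.2,-1],[0,0,0,0,0,2.4,-1]])

```text
t: 9.2
position: [0.4757, 0.1139, 0.1952]
tool_rot: [[-0.62, 0.785, 0.006], [0.785, 0.62, 0.002], [-0.002, 0.006, -1.0]]
wrist_force: [-0.7, 1.5, -2.1]
gripper_width: 0.154
```

```bash
python3 av.py
```

```text
9.55 yaw -51.57 Tz [ 0.028 -0.002 -0.061 -0.019 -0.071 -0.064 -0.055 -0.105] mean -0.044 tau6 [-0.185  0.028  0.106  0.001 -0.04  -0.053 -0.057 -0.058]
```

move_arm(steps=[[0,0,0,0,0,1.2,-1],[0,0,0,0,0,2.4,-1]])

```text
t: 9.77
position: [0.4757, 0.1139, 0.1952]
tool_rot: [[-0.587, 0.81, 0.006], [0.81, 0.587, 0.002], [-0.001, 0.006, -1.0]]
wrist_force: [-0.7, -0.2, -1.1]
gripper_width: 0.158
```

```bash
python3 st.py
```

```text
t 9.77 pos [0.4757 0.1139 0.1952] yaw -54.08 F [-0.66 -0.17 -1.14] T [-0.162  0.234  0.033] w 13.5 j6 1.178 tau6 -0.243
```

move_arm(steps=[[0,0,0,0,0,1.2,-1],[0,0,0,0,0,2.4,-1]])

```text
t: 9.93
position: [0.4757, 0.1139, 0.1952]
tool_rot: [[-0.55, 0.835, 0.006], [0.835, 0.55, 0.002], [-0.001, 0.006, -1.0]]
wrist_force: [-0.3, 1.4, -1.3]
gripper_width: 0.156
```

```bash
python3 av.py
```

```text
10.28 yaw -56.48 Tz [ 0.036 -0.036 -0.059 -0.054 -0.066 -0.024 -0.04  -0.036] mean -0.035 tau6 [-0.184  0.028  0.106  0.001 -0.039 -0.052 -0.057 -0.058]
```

move_arm(steps=[[0,0,0,0,0,1.2,-1],[0,0,0,0,0,2.4,-1]])

```text
t: 10.5
position: [0.4756, 0.1139, 0.1952]
tool_rot: [[-0.515, 0.857, 0.006], [0.857, 0.515, 0.002], [-0.001, 0.006, -1.0]]
wrist_force: [-1.6, 1.5, -0.6]
gripper_width: 0.157
```

```bash
python3 st.py
```

```text
t 10.5 pos [0.4756 0.1139 0.1952] yaw -58.99 F [-1.63  1.46 -0.61] T [-0.175  0.321  0.098] w 13.4 j6 1.264 tau6 -0.243
```

move_arm(steps=[[0,0,0,0,0,1.2,-1],[0,0,0,0,0,2.4,-1]])

```text
t: 10.67
position: [0.4756, 0.1139, 0.1952]
tool_rot: [[-0.477, 0.879, 0.005], [0.879, 0.477, 0.002], [-0.001, 0.006, -1.0]]
wrist_force: [-1.7, -0.2, -1.5]
gripper_width: 0.153
```

```bash
python3 av.py; python3 -c "
from h import *
s,p=shot('wrist','w4');cv2.imwrite('pics/w4c.png',cv2.resize(p['img'][120:320,200:440],(720,600)))"
```

```text
11.02 yaw -61.39 Tz [ 0.098 -0.035 -0.03  -0.073 -0.072 -0.103  0.02  -0.044] mean -0.03 tau6 [-0.184  0.028  0.106  0.001 -0.039 -0.052 -0.056 -0.058]
```

View pics/w4c.png

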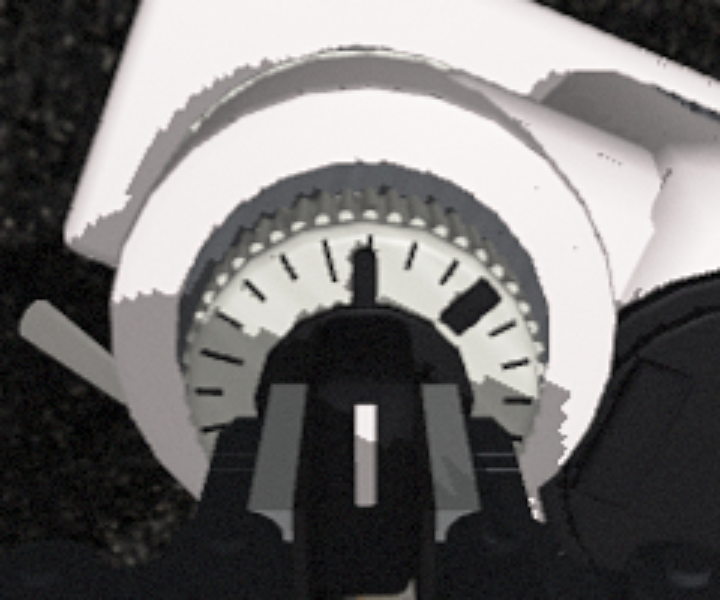

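The knob follows the grip, with the nose at (363, 270) and the zero bar at (472, 305), about 40° ahead. The text puts the touch at least 28° before the zero bar, so it must be close. I'll use smaller steps.

move_arm(steps=[[0,0,0,0,0,0.9,-1],[0,0,0,0,0,1.8,-1]])

```text
t: 11.28
position: [0.4756, 0.1139, 0.1952]
tool_rot: [[-0.45, 0.893, 0.005], [0.893, 0.45, 0.002], [-0.0, 0.006, -1.0]]
wrist_force: [-1.4, 0.8, -0.3]
gripper_width: 0.157
```

```bash
python3 av.py
```

```text
11.63 yaw -63.19 Tz [ 0.069  0.04  -0.048 -0.042 -0.104 -0.025 -0.068 -0.02 ] mean -0.025 tau6 [-0.166  0.021  0.074 -0.019 -0.046 -0.054 -0.057 -0.057]
```

move_arm(steps=[[0,0,0,0,0,0.9,-1],[0,0,0,0,0,1.8,-1]])

```text
t: 11.85
position: [0.4756, 0.1139, 0.1952]
tool_rot: [[-0.422, 0.907, 0.005], [0.907, 0.422, 0.002], [-0.0, 0.006, -1.0]]
wrist_force: [-1.1, 0.6, -0.6]
gripper_width: 0.158
```

```bash
python3 av.py
```

```text
12.2 yaw -64.99 Tz [ 0.    -0.029 -0.065 -0.038 -0.057 -0.068 -0.053 -0.057] mean -0.046 tau6 [-0.166  0.021  0.074 -0.019 -0.046 -0.054 -0.056 -0.057]
```

move_arm(steps=[[0,0,0,0,0,0.9,-1],[0,0,0,0,0,1.8,-1]])

```text
t: 12.42
position: [0.4755, 0.1139, 0.1952]
tool_rot: [[-0.393, 0.92, 0.005], [0.92, 0.393, 0.002], [0.0, 0.006, -1.0]]
wrist_force: [-0.8, -0.1, -1.2]
gripper_width: 0.156
```

```bash
python3 av.py
```

```text
12.77 yaw -66.79 Tz [ 0.079 -0.007 -0.043 -0.075 -0.005 -0.033 -0.056 -0.122] mean -0.033 tau6 [-0.166  0.021  0.074 -0.019 -0.046 -0.054 -0.056 -0.057]
```

move_arm(steps=[[0,0,0,0,0,0.9,-1],[0,0,0,0,0,1.8,-1]])

```text
t: 12.98
position: [0.4755, 0.1139, 0.1952]
tool_rot: [[-0.364, 0.931, 0.005], [0.932, 0.364, 0.002], [0.0, 0.006, -1.0]]
wrist_force: [-1.5, -0.6, -1.0]
gripper_width: 0.156
```

```bash
python3 av.py
```

```text
13.33 yaw -68.6 Tz [ 0.086 -0.027 -0.058 -0.025 -0.05  -0.067 -0.099 -0.037] mean -0.035 tau6 [-0.166  0.022  0.074 -0.019 -0.045 -0.054 -0.056 -0.057]
```

move_arm(steps=[[0,0,0,0,0,0.9,-1],[0,0,0,0,0,1.8,-1]])

```text
t: 13.55
position: [0.4755, 0.1139, 0.1951]
tool_rot: [[-0.334, 0.942, 0.005], [0.942, 0.334, 0.002], [0.001, 0.006, -1.0]]
wrist_force: [-1.1, 0.4, -0.4]
gripper_width: 0.155
```

```bash
python3 av.py
```

```text
13.9 yaw -70.4 Tz [ 0.062 -0.001 -0.09  -0.027 -0.083 -0.043 -0.085 -0.009] mean -0.035 tau6 [-0.166  0.022  0.075 -0.019 -0.045 -0.053 -0.056 -0.057]
```

move_arm(steps=[[0,0,0,0,0,0.9,-1],[0,0,0,0,0,1.8,-1]])

```text
t: 14.12
position: [0.4755, 0.1139, 0.1952]
tool_rot: [[-0.304, 0.953, 0.005], [0.953, 0.304, 0.002], [0.001, 0.006, -1.0]]
wrist_force: [-1.8, 1.0, -0.5]
gripper_width: 0.156
```

```bash
python3 av.py
```

```text
14.47 yaw -72.2 Tz [ 0.09   0.009 -0.091 -0.067 -0.107 -0.025 -0.066 -0.089] mean -0.043 tau6 [-0.165  0.022  0.075 -0.019 -0.045 -0.053 -0.056 -0.057]
```

move_arm(steps=[[0,0,0,0,0,0.9,-1],[0,0,0,0,0,1.8,-1]])

```text
t: 14.68
position: [0.4754, 0.1138, 0.1952]
tool_rot: [[-0.274, 0.962, 0.005], [0.962, 0.274, 0.002], [0.001, 0.006, -1.0]]
wrist_force: [-1.7, 1.0, -0.6]
gripper_width: 0.155
```

```bash
python3 av.py
```

```text
15.03 yaw -74.0 Tz [-0.02   0.015 -0.108 -0.031 -0.06  -0.011 -0.074 -0.084] mean -0.047 tau6 [-0.162  0.03   0.08  -0.013 -0.04  -0.048 -0.05  -0.051]
```

move_arm(steps=[[0,0,0,0,0,0.9,-1],[0,0,0,0,0,1.8,-1]])

```text
t: 15.25
position: [0.4754, 0.1138, 0.1952]
tool_rot: [[-0.244, 0.97, 0.005], [0.97, 0.244, 0.002], [0.001, 0.006, -1.0]]
wrist_force: [-2.1, 0.5, -0.5]
gripper_width: 0.153
```

```bash
python3 av.py
```

```text
15.6 yaw -75.8 Tz [ 0.09   0.033 -0.011 -0.059  0.036 -0.009 -0.01  -0.007] mean 0.008 tau6 [-0.118  0.073  0.122  0.027 -0.    -0.008 -0.011 -0.011]
```

The settled tau6 moved from −0.057 to −0.051 to −0.011. That is about 0.046 N m extra, or roughly 2.3 N, so this is the touch. I'll make one more small step so the knob holds near 3 N when released.

move_arm(steps=[[0,0,0,0,0,0.5,-1],[0,0,0,0,0,1.0,-1]])

```text
t: 15.82
position: [0.4754, 0.1139, 0.1952]
tool_rot: [[-0.228, 0.974, 0.005], [0.974, 0.228, 0.002], [0.001, 0.006, -1.0]]
wrist_force: [-3.1, 0.3, 0.4]
gripper_width: 0.157
```

```bash
python3 av.py; python3 st.py
```

```text
16.17 yaw -76.8 Tz [0.16  0.081 0.054 0.038 0.029 0.003 0.069 0.059] mean 0.062 tau6 [0.006 0.108 0.133 0.073 0.054 0.05  0.048 0.048]
t 16.22 pos [0.4754 0.1139 0.1952] yaw -76.8 F [-2.59  0.25  0.2 ] T [-0.234  0.606  0.022] w 13.5 j6 1.575 tau6 0.048
```

move_arm(steps=[[0,0,0,0,0,0,-0.4],[0,0,0,0,0,0,0.2],[0,0,0,0,0,0,0.4],[0,0,0,0,0,0,0.4]])

```text
t: 16.55
position: [0.476, 0.114, 0.1954]
tool_rot: [[-0.228, 0.974, 0.006], [0.974, 0.228, 0.003], [0.001, 0.007, -1.0]]
wrist_force: [0.1, -0.7, 0.6]
gripper_width: 0.696
```

move_arm(steps=[[0,0,-2,0,0,0,0.4],[0,0,-4,0,0,0,1],[0,0,-6,0,0,0,1],[0,0,-6,0,0,0,1]])

```text
t: 16.88
position: [0.4779, 0.1143, 0.2594]
tool_rot: [[-0.228, 0.974, 0.012], [0.974, 0.228, 0.004], [0.001, 0.013, -1.0]]
wrist_force: [1.6, 0.3, 0.3]
gripper_width: 0.998
```

```bash
python3 st.py
cat > look.py <<'E'
import sys
from h import *
s,p=shot('wrist',sys.argv[1])
P={}
for t in ['fine_knob','knob_grip','pointer_nose','zero_bar']:
    for r in viewer.pinpoint(t,p)[:2]: print(t,r['uv'],round(r['score'],2),atz(s,p,r['uv'],{'knob_grip':.2}.get(t,.1845)).round(4))
c=proj(s,p,[.4755,.1138,.185]);print(c)
u,v=map(int,c);cv2.imwrite(f'pics/{sys.argv[1]}c.png',cv2.resize(p['img'][max(v-75,0):v+75,u-100:u+100],(800,600),interpolation=cv2.INTER_CUBIC))
E
python3 look.py w5
```

```text
t 16.88 pos [0.4779 0.1143 0.2594] yaw -76.81 F [1.58 0.32 0.34] T [ 0.    -0.044 -0.033] w 84.8 j6 1.575 tau6 -0.001
fine_knob [313.7, 208.1] 0.57 [0.4736 0.1141 0.1845]
knob_grip [318.5, 221.1] 0.6 [0.4773 0.1118 0.2   ]
pointer_nose [315.5, 172.9] 0.83 [0.4696 0.1371 0.1845]
zero_bar [337.2, 181.2] 0.64 [0.4842 0.1349 0.1845]
zero_bar [371.2, 279.0] 0.18 [0.524  0.0722 0.1845]
[316.40338932 209.39288627]
```

View pics/w5c.png

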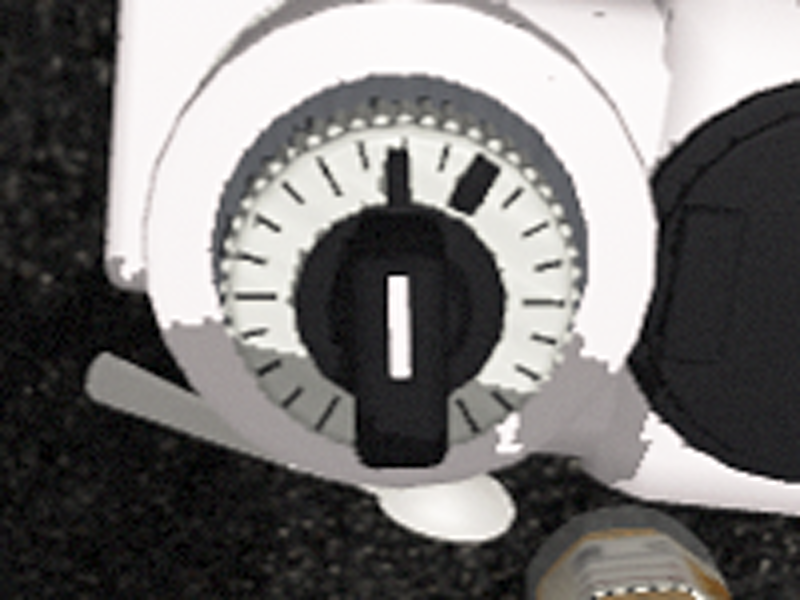

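The nose is at crop (398, 150–205) and the zero bar's centre at (474, 183). The network put the zero bar about 11 px too far right. I'll compute the angle from the pixel geometry.

Run:
```python
from h import *
s=bot.get_state();p=viewer.camera('wrist')
f=lambda u,v,z:atz(s,p,(216+u/4,134+v/4),z)
# skirt circle edges at z~.187 (left/right) and ring top edges
N=f(398,152,.185);Z=f(474,183,.1835);Zi=f(458,208,.1835);Zo=f(488,160,.1835)
L=f(297,300,.186);Rr=f(504,300,.186);L2=f(218,285,.182);R2=f(586,285,.182)
print(N,Z,Zi,Zo);print('ctr along',(L+Rr)/2,(L2+R2)/2,np.linalg.norm(L-Rr),np.linalg.norm(L2-R2))
# tick ends for top-face ring: fit circle to outer ticks
c=np.array([.4755,.1138])
for c in ([.4755,.1138],[.4745,.113],[.476,.1135],[.4765,.1145],[.475,.1145]):
    a=lambda P:np.degrees(np.arctan2(P[1]-c[1],P[0]-c[0]));r=lambda P:np.hypot(P[0]-c[0],P[1]-c[1])
    print(c,'nose',a(N),r(N),'zero',a(Z),r(Z),'diff',a(N)-a(Z), 'bar dir',np.degrees(np.arctan2(*(Zo-Zi)[1::-1])))
```

```text
[0.46584721 0.13812558 0.185     ] [0.47847615 0.13564785 0.1835    ] [0.47700296 0.13118541 0.1835    ] [0.47970969 0.13968694 0.1835    ]
ctr along [0.47148835 0.11523839 0.186     ] [0.47144365 0.11640597 0.182     ] 0.03252016662895442 0.05874099873406923
[0.4755, 0.1138] nose 111.64399531797498 0.026170794959721463 zero 82.24282894155522 0.022049626511385274 diff 29.401166376419766 bar dir 72.3395210119123
[0.4745, 0.113] nose 109.00277471361834 0.026573781386700857 zero 80.04240324088113 0.022994235898378453 diff 28.960371472737208 bar dir 72.3395210119123
[0.476, 0.1135] nose 112.4056879329863 0.026636415928700915 zero 83.62077763308048 0.02228583838583748 diff 28.784910299905818 bar dir 72.3395210119123
[0.4765, 0.1145] nose 114.27064866327407 0.02591621649552631 zero 84.66153543651605 0.02123997985312359 diff 29.609113226758026 bar dir 72.3395210119123
[0.475, 0.1145] nose 111.17687839526633 0.025336572305393507 zero 80.66556051378772 0.02143163982318395 diff 30.511317881478604 bar dir 72.3395210119123
```

The zero bar is about 32° clockwise of the nose. The nose heading of 103° agrees with the tool yaw. Next I'll descend around the ring.

move_arm(steps=[[0,-0.24,2,0.5,0,0,1],[0,-0.24,4,0.5,0,0,1],[0,-0.24,6,0.5,0,0,1],[0,-0.24,6,0.5,0,0,1]])

```text
t: 17.52
position: [0.4699, 0.1125, 0.1901]
tool_rot: [[-0.228, 0.974, -0.011], [0.974, 0.228, -0.001], [0.001, -0.011, -1.0]]
wrist_force: [-1.5, -1.3, -0.6]
gripper_width: 0.999
```

```bash
python3 st.py
```

```text
t 17.52 pos [0.4699 0.1125 0.1901] yaw -76.81 F [-1.48 -1.32 -0.62] T [-0.008  0.079  0.005] w 85.0 j6 1.575 tau6 0.001
```

move_arm(steps=[[0,0.55,0,-0.4,0,0,1],[0,0.55,0,-0.4,0,0,1],[0,0.55,0,-0.4,0,0,1],[0,0.55,0,-0.4,0,0,1]])

```text
t: 17.85
position: [0.476, 0.114, 0.191]
tool_rot: [[-0.228, 0.974, -0.003], [0.974, 0.228, 0.001], [0.001, -0.002, -1.0]]
wrist_force: [0.4, 0.2, 0.2]
gripper_width: 0.999
```

```bash
python3 st.py; python3 -c "
from h import *
viewer.camera('side');print(bot.get_state()['tool_rot'][:,2],bot.get_state()['position'])"
```

```text
t 17.85 pos [0.476 0.114 0.191] yaw -76.81 F [0.39 0.19 0.19] T [-0.004 -0.022  0.004] w 84.9 j6 1.575 tau6 0.0
[-2.69504389e-03  5.81992448e-04 -9.99996199e-01] [0.47593672 0.11394438 0.19097993]
```

Well centred and vertical. I'll go down to TCP z of about 0.160.

move_arm(steps=[[0,0,1,0,0,0,1],[0,0,2,0,0,0,1],[0,0,3.0,0,0,0,1],[0,0,3.0,0,0,0,1],[0,0,3.0,0,0,0,1]])

```text
t: 18.32
position: [0.4749, 0.1137, 0.1598]
tool_rot: [[-0.228, 0.974, -0.005], [0.974, 0.228, 0.0], [0.001, -0.005, -1.0]]
wrist_force: [-1.2, 0.2, -0.1]
gripper_width: 0.999
```

```bash
python3 st.py; python3 look.py w6
```

```text
t 18.32 pos [0.4749 0.1137 0.1598] yaw -76.81 F [-1.25  0.21 -0.06] T [ 0.005 -0.01   0.012] w 84.9 j6 1.575 tau6 0.0
fine_knob [321.2, 289.8] 0.68 [0.4742 0.1158 0.1845]
pointer_nose [318.9, 238.6] 0.9 [0.4686 0.1362 0.1845]
zero_bar [354.0, 245.2] 0.95 [0.4815 0.1365 0.1845]
zero_bar [322.1, 268.4] 0.57 [0.4724 0.1247 0.1845]
[323.37081312 295.81091802]
```

View pics/w6c.png

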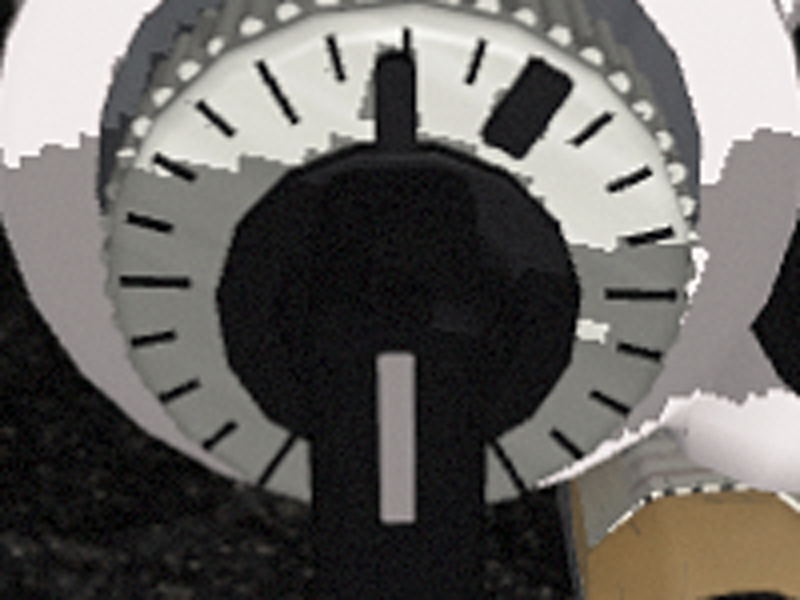

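The nose is at crop (396, 90) and the zero bar at (528, 105). The nose sits about 2.5° short of a scale tick and the zero bar is two 15° ticks further on, so the gap is about 32.5°. I'll close on the ring.

move_arm(steps=[[0,0,0,0,0,0,0.5],[0,0,0,0,0,0,0.2],[0,0,0,0,0,0,0.2],[0,0,0,0,0,0,0.2]], force=25)

```text
t: 18.9
position: [0.4754, 0.1139, 0.1619]
tool_rot: [[-0.228, 0.974, -0.003], [0.974, 0.228, 0.001], [0.001, -0.003, -1.0]]
wrist_force: [-3.4, -0.0, 6.2]
gripper_width: 0.692
```

```bash
python3 st.py
```

```text
t 18.9 pos [0.4754 0.1139 0.1619] yaw -76.81 F [-3.39 -0.05  6.17] T [-0.288  1.078  0.022] w 58.8 j6 1.575 tau6 0.014
```

Gripped on the ring at 58.8 mm. I'll turn it counter-clockwise 30° first.

move_arm(steps=[[0,0,0,0,0,-3,0.2],[0,0,0,0,0,-6,0.2],[0,0,0,0,0,-9,0.2],[0,0,0,0,0,-12,0.2],[0,0,0,0,0,-15,0.2]])

```text
t: 19.32
position: [0.4756, 0.1139, 0.1621]
tool_rot: [[-0.475, 0.88, -0.003], [0.88, 0.475, 0.001], [0.002, -0.002, -1.0]]
wrist_force: [0.8, 1.5, -0.3]
gripper_width: 0.688
```

```bash
python3 st.py; python3 look.py w7
```

```text
t 19.32 pos [0.4756 0.1139 0.1621] yaw -61.67 F [ 0.85  1.51 -0.32] T [ 0.022  0.041 -0.063] w 58.5 j6 1.311 tau6 0.599
knob_grip [322.6, 317.1] 0.96 [0.4755 0.1137 0.2   ]
pointer_nose [337.1, 236.7] 0.94 [0.4691 0.1367 0.1845]
zero_bar [351.4, 246.5] 0.93 [0.4757 0.1358 0.1845]
[322.66925913 292.81737618]
```

View pics/w7c.png

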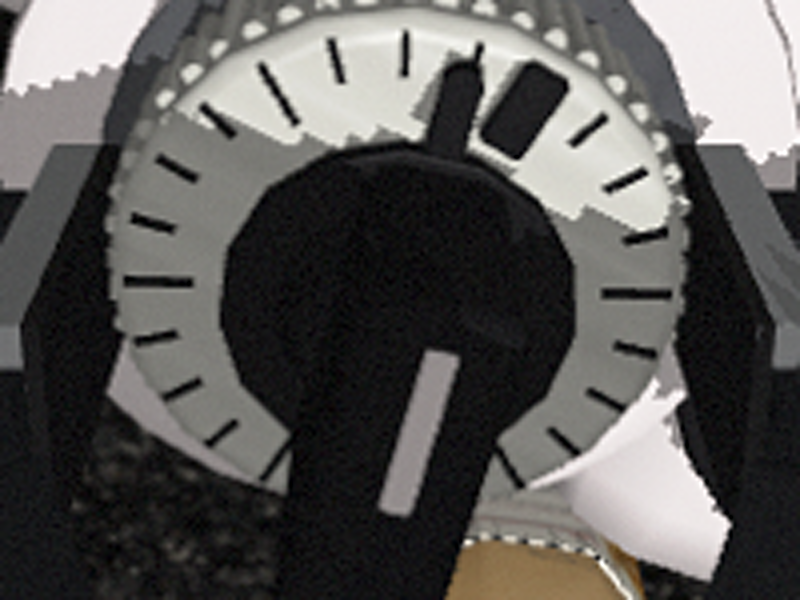

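The ring moves with the jaws and the knob stays. The remaining gap is about 17°, so I'll turn 15° more.

move_arm(steps=[[0,0,0,0,0,-3,0.2],[0,0,0,0,0,-6,0.2],[0,0,0,0,0,-9,0.2],[0,0,0,0,0,-12,0.2],[0,0,0,0,0,-15,0.2]])

```text
t: 19.98
position: [0.4757, 0.114, 0.1621]
tool_rot: [[-0.685, 0.729, -0.002], [0.729, 0.685, 0.001], [0.002, -0.001, -1.0]]
wrist_force: [2.1, 1.1, -0.4]
gripper_width: 0.688
```

move_arm(steps=[[0,0,0,0,0,-1,0.2],[0,0,0,0,0,-2,0.2],[0,0,0,0,0,-2,0.2]])

```text
t: 20.23
position: [0.4758, 0.114, 0.1621]
tool_rot: [[-0.709, 0.705, -0.002], [0.705, 0.709, 0.001], [0.002, -0.001, -1.0]]
wrist_force: [-0.4, 0.8, -0.8]
gripper_width: 0.691
```

```bash
python3 st.py; python3 look.py w8; python3 st.py
```

```text
t 20.23 pos [0.4758 0.114  0.1621] yaw -44.81 F [-0.37  0.82 -0.78] T [-0.012  0.042  0.063] w 58.8 j6 1.016 tau6 -0.108
fine_knob [320.2, 291.5] 0.81 [0.4744 0.1133 0.1845]
fine_knob [325.4, 314.5] 0.71 [0.4832 0.1074 0.1845]
knob_grip [323.7, 318.4] 0.91 [0.4759 0.1135 0.2   ]
zero_bar [353.1, 244.6] 0.65 [0.4689 0.1358 0.1845]
zero_bar [458.6, 39.1] 0.19 [0.4413 0.2074 0.1845]
[323.21027883 293.18772286]
t 20.48 pos [0.4758 0.114  0.162 ] yaw -44.83 F [ 1.09  0.63 -1.98] T [-0.051 -0.1   -0.057] w 58.4 j6 1.017 tau6 -0.028
```

View pics/w8c.png

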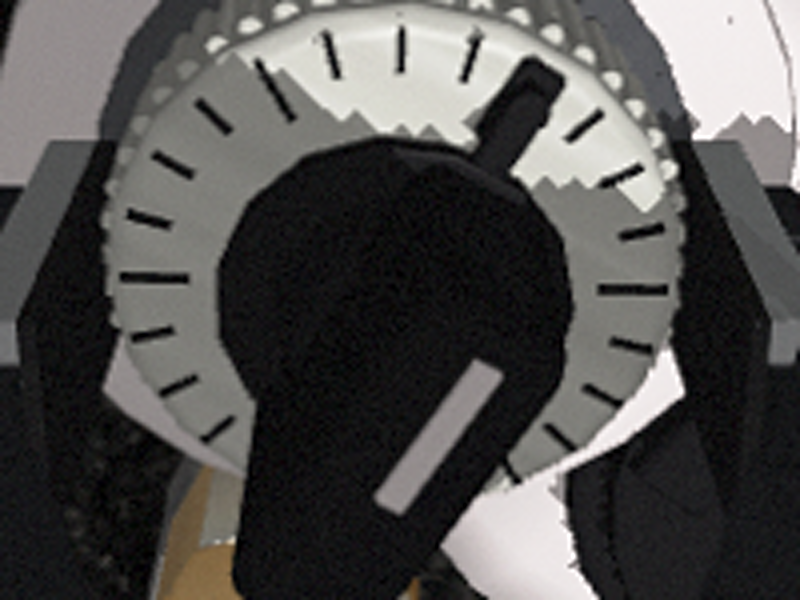

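The nose now lies centrally on the zero bar at about (525, 95). I'll release and retreat.

move_arm(steps=[[0,0,0,0,0,0,0.6],[0,0,0,0,0,0,1],[0,0,0,0,0,0,1],[0,0,0,0,0,0,1]])

```text
t: 20.82
position: [0.4757, 0.114, 0.1621]
tool_rot: [[-0.709, 0.705, -0.002], [0.705, 0.709, 0.001], [0.002, -0.001, -1.0]]
wrist_force: [-1.2, 0.2, 0.9]
gripper_width: 1.001
```

move_arm(steps=[[0,0,-2,0,0,0,1],[0,0,-4,0,0,0,1],[0,0,-7,0,0,0,1],[0,0,-9,0,0,0,1],[0,0,-9,0,0,0,1]])

```text
t: 21.23
position: [0.4784, 0.1145, 0.2566]
tool_rot: [[-0.709, 0.705, 0.004], [0.705, 0.709, 0.002], [-0.001, 0.005, -1.0]]
wrist_force: [0.8, 0.4, 0.2]
gripper_width: 0.998
```

```bash
python3 st.py; python3 -c "
from h import *
viewer.camera('side');viewer.camera('side')"; python3 look.py w9; python3 -c "
import cv2;i=cv2.imread('pics/w9.png');cv2.imwrite('pics/w9d.png',cv2.resize(i[150:270,250:410],(800,600),interpolation=cv2.INTER_CUBIC))"
```

```text
t 21.23 pos [0.4784 0.1145 0.2566] yaw -44.84 F [0.79 0.38 0.15] T [ 0.003 -0.015 -0.007] w 84.8 j6 1.017 tau6 -0.001
fine_knob [317.6, 209.5] 0.66 [0.4725 0.1135 0.1845]
knob_grip [320.4, 222.3] 0.59 [0.4756 0.1129 0.2   ]
pointer_nose [342.5, 181.0] 0.61 [0.4702 0.1373 0.1845]
zero_bar [341.7, 179.7] 0.56 [0.4693 0.1376 0.1845]
[321.40158338 212.62017494]
```

View pics/w9d.png

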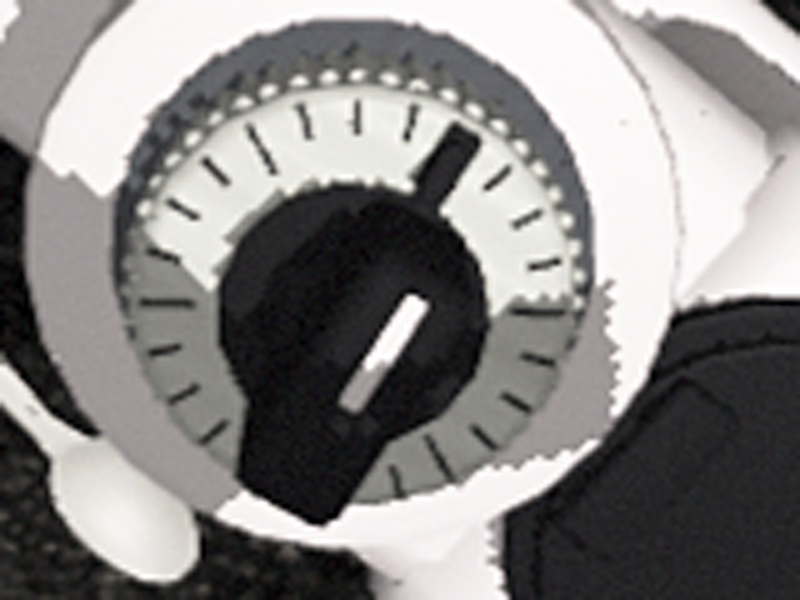

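The nose and zero bar lie on each other at (445, 165), and the detections agree within about 1 mm. After the knob was released its white line stayed vertical in the tool frame, so it held at the touch. Handing in.

```bash
python3 -c "
from h import *
print(bot.hand_in())"
```

```text
the job is handed in; nothing more can be done
None
```

I turned the knob clockwise to the burr touch, set the ring's zero bar at the knob's nose, let go, and handed the job in at about 21.5 s. No verdict was given.

**Touch:** I turned the knob about 83° clockwise in small steps. The settled wrist-joint torque held steady at about −0.057 N m, then rose to −0.011 and, after one last 1° step, to +0.048. That is an estimated 0.08 N m extra, or about 4 N, well under the 10 N limit. After release the knob's white line still lined up with the tool to about 0.5°, so it should have sprung back to about 3 N.

**Ring:** I gripped only the ring and turned it about 32° counter-clockwise. The last picture shows the nose lying on the zero bar, with the two detections about 1 mm apart. The knob's nose was within about 1 mm of where it stood before the ring turn.

**Not checked or off:**
- I did not feel the burr contact again after letting go.
- Single wrist-torque readings were noisy (about ±0.03 N m), so I judged the touch on settled values.
- The network placed the zero bar about 3 px off in one picture, so there I measured from the pixels instead.
- I did not measure the bystanders' positions at the end. The wrist forces I read stayed within about 7 N, and the arm only worked above the grinder.

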